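# Key in the steaming batch, then hold a bag clip gaping around the batch card

## Robot

A 6-joint arm with a two-finger parallel gripper is mounted at the origin on the work surface. World frame = base frame: x ahead of the robot, y to its left, z up, the work surface at z = 0. Lengths are in m, angles in rad, forces in N, time in s.
With the tool pointing down it reaches from about 0.25 to 0.775 m from the base axis. Payload 4 kg.
Tool frame: the origin (TCP) lies midway between the tips of the shut fingers; the grasp point (between the pads) lies 19 mm behind it; z points along the fingers, y is the direction in which the jaws open and shut (so a half turn about z gives the same grasp; the last joint's range is limited). The gripper opens to 94 mm and grips with 3 to 60 N. Pads are 16 mm wide; open, the fingers measure 119 mm over their backs; the gripper's body (75 mm by 177 mm) begins 78 mm behind the grasp point.
Start: joints at [-1.277, 0.087, 1.371, -0, 1.684, -0.103], TCP at [0.213, -0.507, 0.206] pointing down, gripper open.
Joint ranges: [-3.1, 3.1], [-0.76, 2.03], [0.27, 2.55], [-1.08, 4.22], [0.17, 2.65], [-2.57, 2.57]. Speed limits (rad/s): [2.79, 2.79, 3.14, 3.14, 3.14, 3.14].

## Interface

Orientations are given as [roll, pitch, yaw] about the fixed x, y, z axes, in that order (R = Rz(yaw) Ry(pitch) Rx(roll)).
In Python, from bench import robot, cams gives the robot as it stands.
- The arm moves only by the tool step_arm, never from a script. Its argument "plan" is a list that holds one entry, the list of rows, each a list of 5 numbers: the shift along the world's x, y, z in mm, then the turn about the world's z in rad, then the opening in per cent of the stroke, from 0 (shut) to 100 (fully open). In form: [[[tx, ty, tz, turn, fingers], ...]]. A call has 1 to 8 rows; each row is the pose to reach, as a shift and turn from the pose commanded when the call began; what a row does not reach only later rows make up. A row lasts 1/12 s, in which the tool goes at most 41.7 mm and 7.16 degrees, less where a joint would pass 70% of its speed; a pose out of reach is approached as far as the arm can. A call with a gripper value outside its range is refused whole. The fingers move at their own pace and stop on an object; the grip force is fixed at half the most. Time passes only in rows, so rows that repeat a pose let the fingers close. It gives the time, the measured TCP pose, the force and the opening at its end, in the units of the state.
- robot.get_obs(): the state, without advancing time (a new reading comes with each control period).
- cams.snapshot(name): name is "side" or "top"; returns a dict with "frame" (480x640x3 uint8, red, green, blue), "camera_matrix" (3x3 intrinsics, pixels), "origin" and "attitude" of the camera in the world. Camera axes: x right, y down, z forward; pixel columns grow to the right and rows downward; lengths in m; the calibration is good to about 2 mm. A picture is of the moment at which its call begins. There is no depth.
- robot.close_job(): hands the job in, once; it reports no verdict.
The state is a dict: "time": time; "joint_positions": joint angles; "qvel": joint speeds; "joint_torque": joint torques, N m; "tool_pos": TCP position; "ee_rot": TCP orientation; "wrist_force": force on the tool from outside, world axes, zero at the start; "wrist_torque": the same for the moment, N m; "width": finger opening in m.
Only numpy, scipy, OpenCV 4.12 (cv2) and the standard library are available. Lean on these libraries where they do the work, as an engineer would, in place of code of your own. Each camera call takes 0.05 s, during which the arm holds its last target. There are 200 camera calls.

## Task

Set up the next steaming batch: on the white timer press the yellow, then the blue, then the green key fully down, one at a time in that order, letting each come back up. Then take the orange bag clip by its levers, squeeze it wide open and bring its gaping jaws around the red-striped upright edge of the batch card, about halfway up the card and with the edge about halfway into the mouth, neither jaw touching the card, so that I can slip a ticket in beside it. Finish while holding the clip there, open and off the counter; do not let go, and do not shift the card stand or the bowl, garlic press or tin.

Things in the scene. Friction and masses are not known exactly. Their poses are not given: they have to be found in the camera images.
- timer: white fixed timer on the counter, 90 (x) x 180 (y) x 28 mm high, three round spring keys in a row along its y axis, 56 mm apart; origin at the centre of its underside, z up. Which colour sits in which place varies.
- key_yellow_top (a point): centre of the top face of the yellow key, a disc 28 mm across standing 22 mm above the timer's top (10 mm above its grey collar, 44 mm across); the point moves with the key
- key_blue_top (a point): centre of the top face of the blue key, same size
- key_green_top (a point): centre of the top face of the green key, same size
- key_yellow (a joint): travel of the yellow key in m: 0 up, 0.006 fully down (about 1.5 N to start, 5 N at the bottom); springs back
- key_blue (a joint): travel of the blue key, as for yellow
- key_green (a joint): travel of the green key, as for yellow
- clip: orange spring bag clip, about 60 g, lying on its side, 40 mm tall, its hinge (steel barrel, 10 mm across) upright. Origin on the hinge axis at the clip's underside (on the counter at the start); x points along the midline from the hinge to the jaws, z up, y across. Two jaws reach to x = +45 mm, two flat levers back to about x = -46 mm
- clip_grip (a point): where to squeeze: midway between the levers, 27 mm behind the hinge axis, 20 mm above the underside. Levers 38 mm tall, 4 mm thick; shut they splay to 47 mm over their ends. Pressed together along the clip's y (about 6 N at first, 10 N at the end) they spread both jaws alike up to a stop, where they are parallel, 22 mm over their outer faces
- clip_mouth (a point): point on the midline at the jaw tips, 43 mm ahead of the hinge axis, 20 mm above the underside. Wide open the mouth is about 28 mm wide between the tips, narrowing to 18 mm wide 25 mm ahead of the hinge axis
- clip_jaw_a (a joint): opening of the jaw on the clip's +y side from the midline in rad: 0 shut, 0.30 wide open at the stop; sprung shut
- clip_jaw_b (a joint): opening of the jaw on the clip's -y side, as for the other; the two move together
- stand: loose dark wooden block, 56 (x) x 64 (y) x 25 mm high, with a stiff white batch card, 3 mm thick (x), 90 mm wide (y), upright in it along its y axis, top 107 mm above the counter; 0.7 kg in all. Origin at the centre of the block's underside, z up. The card's upright edge at y = -45 mm has a red stripe on both faces and juts 13 mm past the block
- card_edge (a point): point on the red-striped upright edge of the card, 66 mm above the counter (halfway up its free part); the card runs from here along the stand's +y
- pinch_bowl: bystander: green bowl, 72 mm across, 34 mm high, origin under its centre
- garlic_press: bystander: stainless garlic press lying flat, about 46 (x) x 170 (y) x 24 mm, origin on the counter near its middle
- tin_box: bystander: closed hinged tin, 73 x 103 x 50 mm, blue lid and brass latch, origin under its centre
Mind the look-alikes: they are no part of the job. There is more than one size of the stand; the job needs the middle-sized. Of the things shaped like the clip, the orange one is meant.

How it is judged:
By the outcome, as a careful person would: the job done as asked, in the order asked, and still so for the second after the job is handed in, while the arm keeps its last pose, push and grip.
It also fails if it takes over 51 s, if anything falls off the work surface, if the arm or the gripper's body presses on something with over 40 N, if the wrist force passes 120 N, or if a joint passes its speed limit or range.

## Working session

There is one attempt and no reset: what is moved stays moved. The work goes in short steps, Python scripts to look and compute and a tool call to move; the robot and the scene stay as the last step left them, time stands still between calls to the robot, and variables do not carry over. Pictures are saved under pics/ and viewed, about 8 in all and at most 12, crops included, and the job is handed in when it is done.

Besides the shell and the picture viewer there is one more tool, called after ">>>" in YAML: its name, and indented under it one key for each argument. step_arm: Moves the arm, as the interface text tells. Its arguments: {"type":"object","properties":{"plan":{"type":"array"}},"required":["plan"]}

```bash
mkdir -p pics; ls; cat > h.py <<'E'
import numpy as np,cv2
from bench import robot,cams
def snap(n,f=None):
    s=cams.snapshot(n)
    if f: cv2.imwrite('pics/'+f,s['frame'][:,:,::-1])
    return s
def R_(s):
    a=np.array(s['attitude'],float)
    if a.shape==(3,3): return a
    from scipy.spatial.transform import Rotation as R
    return R.from_euler('xyz',a).as_matrix() if a.size==3 else R.from_quat(a).as_matrix()
def px2w(s,u,v,z):
    d=R_(s)@np.linalg.solve(np.array(s['camera_matrix']),[u,v,1.]); o=np.array(s['origin'])
    return o+d*(z-o[2])/d[2]
def w2px(s,p):
    c=R_(s).T@(np.array(p,float)-np.array(s['origin'])); q=np.array(s['camera_matrix'])@c; return q[:2]/q[2]
E
python3 - <<'E'
from h import *
for n in('top','side'):
    s=snap(n,n+'1.png');print(n,s['camera_matrix'],s['origin'],s['attitude'])
    print(w2px(s,[.4,0,0]))
print(robot.get_obs())
E
```

```text
pics
top [[567.54925598   0.         312.40678005]
 [  0.         567.54925598 242.18368686]
 [  0.           0.           1.        ]] [0.30417909 0.04470986 1.42424766] [-2.95444101e+00  2.62618769e-03 -1.56386937e+00]
[332.07746971 310.72600313]
side [[474.40522837   0.         324.11880238]
 [  0.         474.40522837 235.5110754 ]
 [  0.           0.           1.        ]] [ 0.33367054 -0.66706581  0.57823257] [-2.15605975 -0.00561869 -0.29621458]
[250.50839129 300.20352282]
{'time': 0.1, 'joint_positions': array([-1.27709706e+00,  8.78847883e-02,  1.37209160e+00,  2.60371076e-06,
        1.68362771e+00, -1.03111226e-01]), 'qvel': array([ 0.00177917, -0.00227973, -0.00290298, -0.00133116,  0.00204652,
       -0.00072983]), 'joint_torque': array([ 1.54039342e-03, -3.41253090e+01, -3.03300691e+01,  7.18532922e-02,
        3.04954033e-02, -9.02561055e-05]), 'tool_pos': array([ 0.21240801, -0.50678476,  0.20442507]), 'ee_rot': array([-3.13959216e+00, -2.09608931e-04,  3.96810576e-01]), 'wrist_force': array([-0.35114595, -0.04350705, -0.53029239]), 'wrist_torque': array([-0.01549106, -0.00658378,  0.02240819]), 'width': 0.09394994373988216}
```

View pics/top1.png

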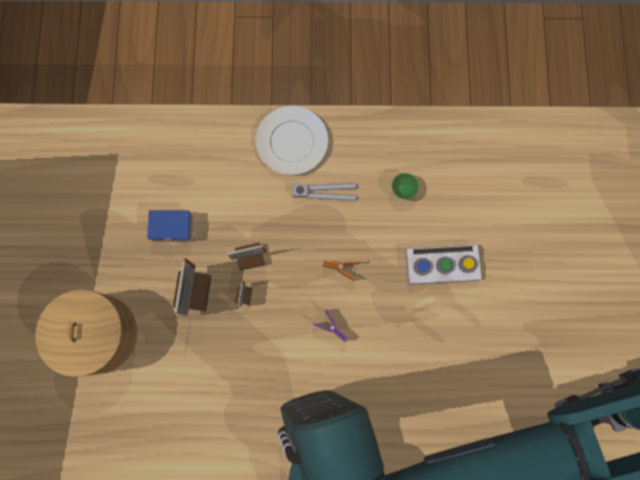

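View pics/side1.png

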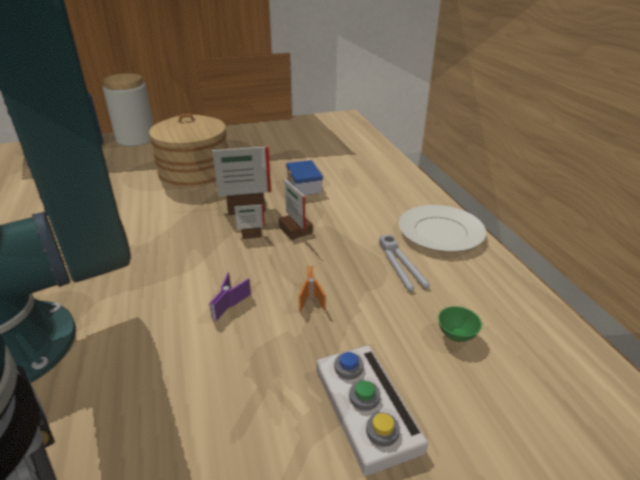

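```bash
python3 - <<'E'
import cv2
t=cv2.imread('pics/top1.png');s=cv2.imread('pics/side1.png')
a=cv2.resize(t[225:300,220:380],None,fx=5,fy=5,interpolation=cv2.INTER_CUBIC)
cv2.imwrite('pics/c1.png',a)
b=cv2.resize(s[170:320,230:340],None,fx=4,fy=4,interpolation=cv2.INTER_CUBIC)
c=cv2.resize(t[235:295,395:495],None,fx=3.5,fy=3.5,interpolation=cv2.INTER_CUBIC)
import numpy as np
o=np.zeros((600,800,3),np.uint8);o[:,:440]=b;o[:c.shape[0],440:440+c.shape[1]]=c
cv2.imwrite('pics/c2.png',o)
E
```

```text
(no output)
```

View pics/c1.png

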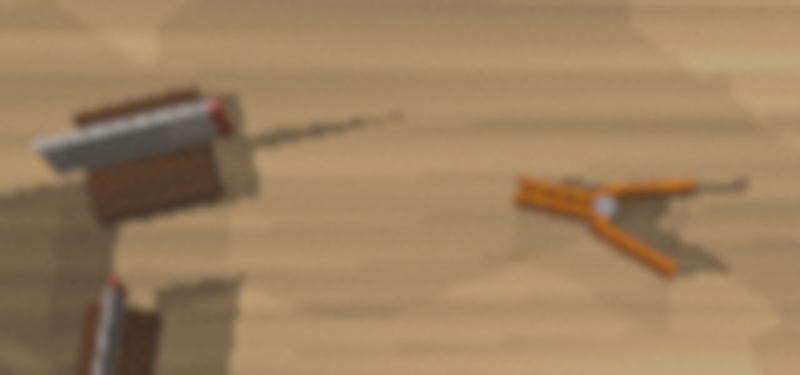

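View pics/c2.png

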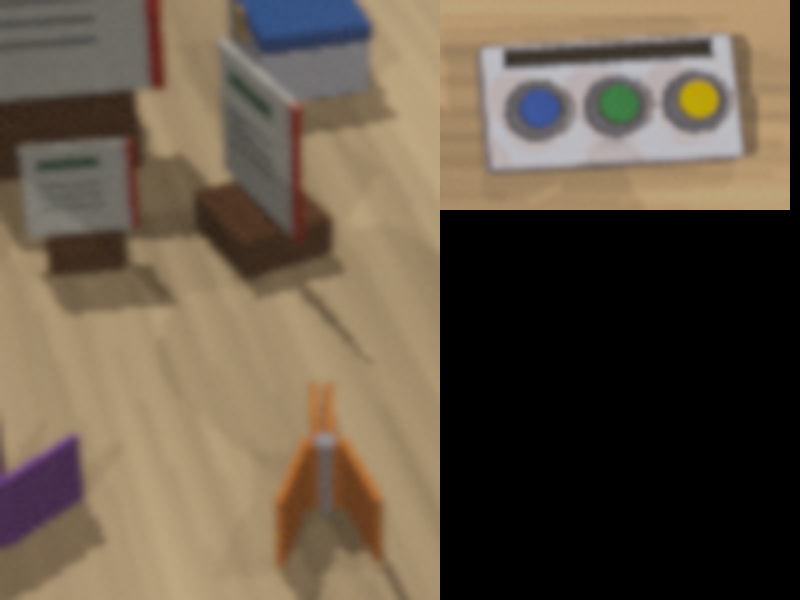

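```bash
cat > fit.py <<'E'
from h import *
from scipy.optimize import least_squares
st,ss=snap('top'),snap('side')
def c1(u,v): return np.array([u/5+220-.4,v/5+225-.4])
def cs(u,v): return np.array([u/4+230-.375,v/4+170-.375])
def ct(u,v): return np.array([(u-440)/3.5+395-.36,v/3.5+235-.36])
def rot(a,p): return np.array([np.cos(a)*p[0]-np.sin(a)*p[1],np.sin(a)*p[0]+np.cos(a)*p[1],p[2]])
def fit(obs,x0):
    f=lambda q:np.concatenate([w2px(s,np.array([q[0],q[1],0])+rot(q[2],l))-p for s,l,p in obs])
    r=least_squares(f,x0,loss='soft_l1');print(r.x,np.round(r.fun.reshape(-1,2),1).tolist());return r.x
card=[(st,(1.5,-45,107),c1(214,99)),(st,(-1.5,45,107),c1(38,148)),
 (ss,(0,-45,107),cs(297,105)),(ss,(-1.5,45,107),cs(220,38)),(ss,(-1.5,-45,25),cs(296,240)),
 (st,(-28,-32,25),c1(220,198)),(st,(-28,32,25),c1(100,222)),(ss,(-28,-32,25),cs(252,248)),(ss,(28,-32,25),cs(330,222))]
card=[(s,np.array(l)/1000,p) for s,l,p in card]
q=fit(card,[.5,.15,.2]); print('edge',q[:2]+rot(q[2],np.array([0,-.045,0]))[:2])
clip=[(st,(0,0,40),c1(605,206)),(st,(45,0,40),c1(517,190)),(st,(-45,0,39),c1(682,226)),
 (ss,(0,0,40),cs(325,440)),(ss,(45,0,40),cs(320,386)),(ss,(-45,0,39),cs(330,500))]
clip=[(s,np.array(l)/1000,p) for s,l,p in clip]
fit(clip,[.5,0,1.5])
K={'blue':(ct(540,107),(348.5,360)),'green':(ct(619,104),(366,391)),'yellow':(ct(699,99),(383.5,425))}
for k,(a,b) in K.items(): print(k,px2w(st,*a,.05),px2w(ss,*b,.05))
E
python3 fit.py
```

```text
[0.53563953 0.2074256  0.23348087] [[1.7, 0.0], [-0.3, -0.1], [-0.2, 0.4], [-1.1, 0.1], [0.1, 0.4], [0.7, -1.3], [-0.5, -0.4], [-2.7, -1.1], [0.7, -1.5]]
edge [0.54605097 0.16364658]
[ 0.5084682  -0.01990122  1.35517359] [[0.1, -0.4], [-0.1, -1.2], [2.5, -0.3], [-0.5, -0.6], [-0.6, -2.1], [-0.2, 1.2]]
blue [ 0.50884135 -0.2211168   0.05      ] [ 0.50793355 -0.22689195  0.05      ]
green [ 0.51131898 -0.27633189  0.05      ] [ 0.51250208 -0.28489224  0.05      ]
yellow [ 0.51521482 -0.33232728  0.05      ] [ 0.51482543 -0.33970926  0.05      ]
```

>>> step_arm:
  plan:
    - [[38,22,0,0,0],[76,44,0,0,0],[113,65,0,0,0],[151,86,0,0,0],[189,108,0,0,0],[227,130,-10,0,0],[265,151,-30,0,0],[302,172,-60,0,0]]

```text
time: 0.87
tool_pos: [0.4965, -0.3464, 0.1622]
ee_rot: [3.137, -0.003, 0.398]
wrist_force: [0.3, -0.4, -0.2]
width: 0.0442
```

>>> step_arm:
  plan:
    - [[0,0,-40,0,0],[0,0,-70,0,0],[0,0,-80,0,0],[0,0,-80,0,0],[0,0,-80,0,0]]

```text
time: 1.28
tool_pos: [0.4935, -0.3476, 0.0809]
ee_rot: [3.141, -0.0, 0.396]
wrist_force: [0.5, -0.2, -0.0]
width: 0.0104
```

```bash
python3 - <<'E'
from h import *
s=snap('side','s2.png');t=snap('top','t2.png')
a=cv2.resize(s['frame'][300:470,290:460,::-1],(400,400));b=cv2.resize(t['frame'][220:300,380:500,::-1],(400,267))
o=np.zeros((400,800,3),np.uint8);o[:,:400]=a;o[:267,400:]=b;cv2.imwrite('pics/c3.png',o)
E
```

```text
(no output)
```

View pics/c3.png

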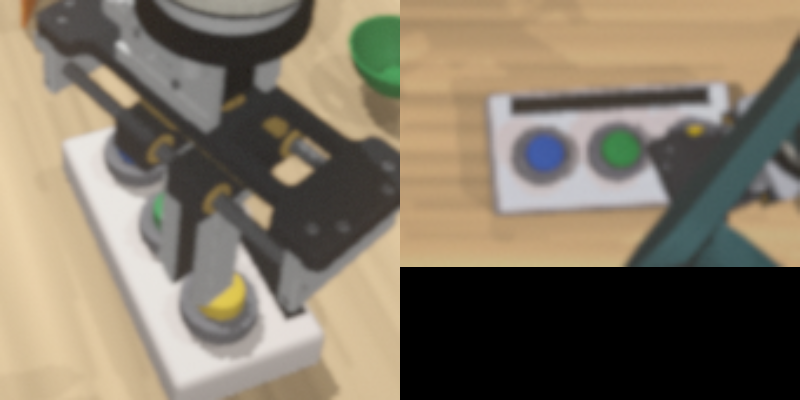

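>>> step_arm:
  plan:
    - [[21,13,0,0,0],[21,13,-20,0,0],[21,13,-30,0,0],[21,13,-33,0,0],[21,13,-35,0,0],[21,13,-36,0,0],[21,13,-36,0,0]]

```text
time: 1.97
tool_pos: [0.5146, -0.3346, 0.0458]
ee_rot: [3.141, -0.001, 0.396]
wrist_force: [-0.2, 1.8, 4.2]
width: 0.0004
```

```bash
python3 - <<'E'
from h import *
s=snap('side','s3.png')
a=cv2.resize(s['frame'][320:470,300:450,::-1],(500,500),interpolation=cv2.INTER_CUBIC);cv2.imwrite('pics/c4.png',a)
E
```

```text
(no output)
```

View pics/c4.png

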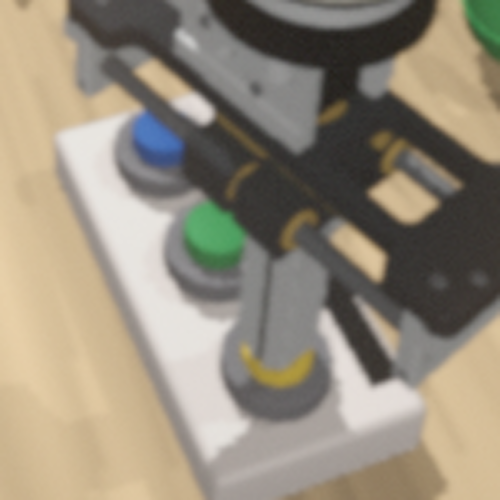

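Image shows the fingertips centred on the yellow key (crop ~278,365), nearly down. Pushing a bit further.

>>> step_arm:
  plan:
    - [[0,0,-2,0,0],[0,0,-3,0,0],[0,0,-3,0,0],[0,0,-3,0,0]]

```text
time: 2.35
tool_pos: [0.5147, -0.3346, 0.0442]
ee_rot: [3.14, -0.001, 0.397]
wrist_force: [-3.6, 3.3, 12.2]
width: 0.0004
```

>>> step_arm:
  plan:
    - [[0,0,15,0,0],[0,0,30,0,0],[-2,28,30,0,0],[-3,56,25,0,0],[-3,56,30,0,0],[-5,84,30,0,0],[-6,112,30,0,0],[-6,112,20,0,0]]

```text
time: 3.02
tool_pos: [0.5097, -0.2196, 0.0632]
ee_rot: [3.14, -0.003, 0.4]
wrist_force: [0.6, 0.1, 0.4]
width: 0.0005
```

>>> step_arm:
  plan:
    - [[0,0,-8,0,0],[0,0,-14,0,0],[0,0,-17,0,0],[0,0,-19,0,0],[0,0,-20,0,0],[0,0,-20,0,0],[0,0,-20,0,0]]

```text
time: 3.6
tool_pos: [0.5085, -0.2226, 0.0441]
ee_rot: [-3.141, -0.0, 0.396]
wrist_force: [-5.5, 5.0, 15.0]
width: 0.0007
```

>>> step_arm:
  plan:
    - [[0,0,15,0,0],[0,0,30,0,0],[2,-28,30,0,0],[3,-56,28,0,0],[3,-56,15,0,0],[3,-56,8,0,0],[3,-56,4,0,0],[3,-56,2,0,0]]

```text
time: 4.27
tool_pos: [0.5108, -0.2802, 0.0441]
ee_rot: [3.139, 0.003, 0.396]
wrist_force: [-3.4, -2.5, 10.9]
width: 0.0005
```

>>> step_arm:
  plan:
    - [[0,0,-1,0,0],[0,0,-2,0,0],[0,0,-2,0,0],[0,0,-2,0,0]]

```text
time: 4.6
tool_pos: [0.5109, -0.2803, 0.0442]
ee_rot: [3.137, 0.003, 0.397]
wrist_force: [-5.4, -2.2, 10.6]
width: 0.0004
```

>>> step_arm:
  plan:
    - [[0,0,30,0,0],[0,0,60,0,30],[0,30,90,0.1,60],[-2,70,110,0.22,100],[-4,110,110,0.34,100],[-6,150,110,0.46,100],[-7,190,110,0.58,100],[-8,225,110,0.7,100]]

```text
time: 5.27
tool_pos: [0.5026, -0.0503, 0.1512]
ee_rot: [-3.141, -0.001, 1.104]
wrist_force: [0.9, -0.3, -0.0]
width: 0.0434
```

>>> step_arm:
  plan:
    - [[0,8,-10,0.12,100],[0,8,-20,0.24,100],[0,8,-20,0.26,100],[0,8,-20,0.26,100],[0,8,-20,0.26,100]]

```text
time: 5.68
tool_pos: [0.5035, -0.0453, 0.1316]
ee_rot: [-3.141, -0.0, 1.354]
wrist_force: [1.0, -0.1, -0.2]
width: 0.077
```

```bash
python3 - <<'E'
from h import *
s=snap('side','s5.png');t=snap('top','t5.png');print(robot.get_obs()['tool_pos'],robot.get_obs()['ee_rot'])
a=cv2.resize(s['frame'][230:390,250:410,::-1],(400,400),interpolation=cv2.INTER_CUBIC);b=cv2.resize(t['frame'][225:325,300:400,::-1],(400,400),interpolation=cv2.INTER_CUBIC)
cv2.imwrite('pics/c5.png',np.hstack([a,b]))
E
```

```text
[ 0.5038799  -0.04571793  0.13200337] [3.14064615e+00 1.88137589e-05 1.35436049e+00]
```

View pics/c5.png

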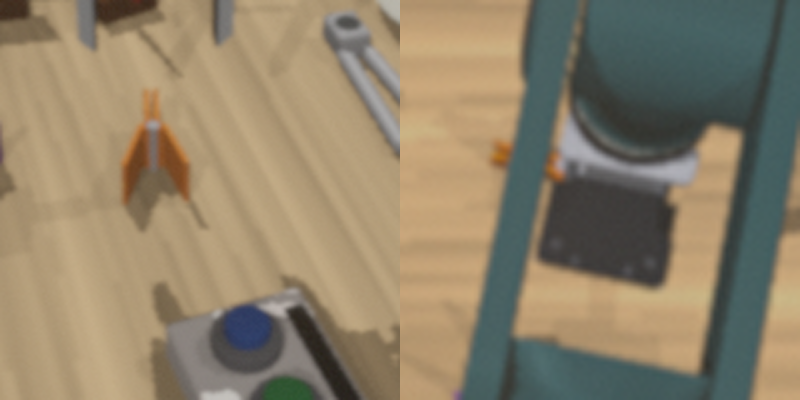

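>>> step_arm:
  plan:
    - [[0,0,-35,0,100],[0,0,-70,0,100],[0,0,-100,0,100],[0,0,-118,0,100],[0,0,-127,0,100],[0,0,-127,0,100],[0,0,-127,0,100]]

```text
time: 6.37
tool_pos: [0.5043, -0.0456, 0.0053]
ee_rot: [3.14, -0.0, 1.356]
wrist_force: [0.4, -1.2, 0.7]
width: 0.0939
```

```bash
python3 - <<'E'
from h import *
s=snap('side');o=robot.get_obs();print(o['tool_pos'],o['wrist_force'],o['width'])
cv2.imwrite('pics/c6.png',cv2.resize(s['frame'][220:340,240:400,::-1],(800,600),interpolation=cv2.INTER_CUBIC))
E
```

```text
[ 0.50497382 -0.04569247  0.00612172] [0.03083639 0.34824995 0.80332543] 0.09410666088490965
```

View pics/c6.png

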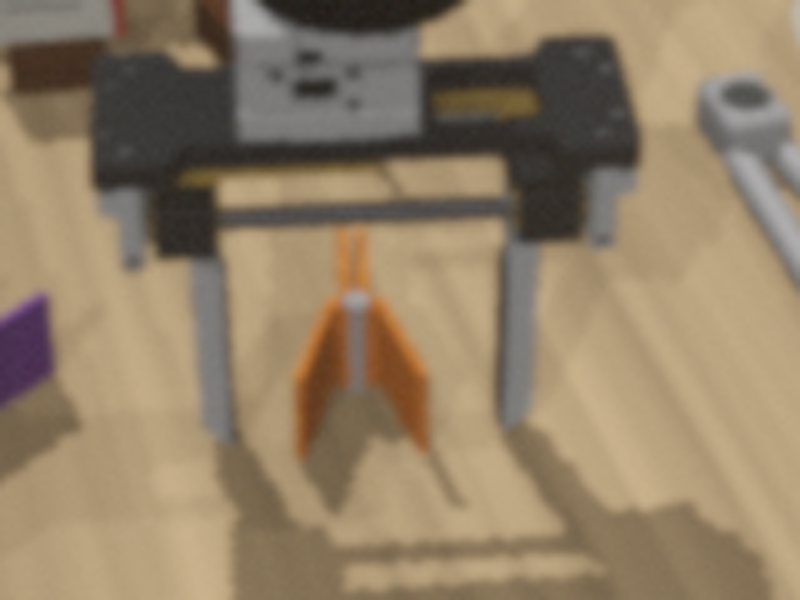

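>>> step_arm:
  plan:
    - [[0,0,-4,0,80],[0,0,-4,0,50],[0,0,-4,0,30],[0,0,-4,0,0],[0,0,-4,0,0],[0,0,-4,0,0],[0,0,-4,0,0],[0,0,-4,0,0]]

```text
time: 7.08
tool_pos: [0.5035, -0.0451, 0.0005]
ee_rot: [3.141, 0.0, 1.357]
wrist_force: [-0.0, 0.6, -0.0]
width: 0.0438
```

>>> step_arm:
  plan:
    - [[0,0,0,0,0],[0,0,0,0,0],[0,0,0,0,0],[0,0,0,0,0],[0,0,10,0,0],[0,0,30,0,0],[0,0,50,0,0],[0,0,50,0,0]]

```text
time: 7.75
tool_pos: [0.5068, -0.0456, 0.0552]
ee_rot: [3.133, -0.0, 1.357]
wrist_force: [1.5, 0.1, -0.6]
width: 0.0213
```

```bash
python3 - <<'E'
from h import *
s=snap('side','s7.png');t=snap('top','t7.png');o=robot.get_obs();print(o['tool_pos'],o['ee_rot'],o['wrist_force'],o['width'])
a=cv2.resize(s['frame'][200:320,240:360,::-1],(400,400),interpolation=cv2.INTER_CUBIC);b=cv2.resize(t['frame'][225:285,290:350,::-1],(400,400),interpolation=cv2.INTER_CUBIC)
cv2.imwrite('pics/c7.png',np.hstack([a,b]))
E
```

```text
[ 0.50428238 -0.04519556  0.05133141] [ 3.13910355e+00 -2.08461098e-04  1.35682794e+00] [ 0.21138849  0.20565117 -1.33319087] 0.020801529941326082
```

View pics/c7.png

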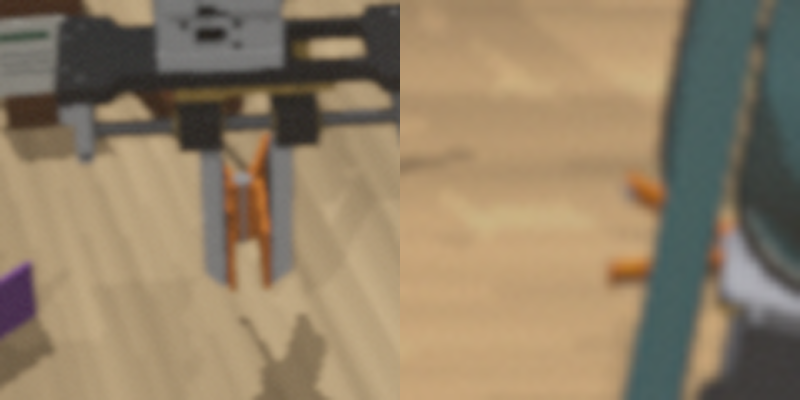

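```bash
cat > fit2.py <<'E'
from h import *
from scipy.optimize import least_squares
st,ss=snap('top'),snap('side')
z=.0505
T=lambda u,v:np.array([(u-400)/6.667+290-.4,v/6.667+225-.4]); S=lambda u,v:np.array([u/3.333+240-.35,v/3.333+200-.35])
obs=[(st,(44,-16,40),T(632,182)),(st,(44,16,40),T(612,268)),(ss,(0,0,40),S(243,178)),(ss,(-45,-9,1),S(268,287)),(ss,(-45,9,1),S(234,287)),(ss,(-45,-9,39),S(258,205)),(ss,(-45,9,39),S(229,168)),(ss,(44,-16,40),S(267,135))]
def f(q):
    c,s=np.cos(q[2]),np.sin(q[2]);r=[]
    for cam,l,p in obs:
        l=np.array(l)/1000; r.append(w2px(cam,[q[0]+c*l[0]-s*l[1],q[1]+s*l[0]+c*l[1],z+l[2]])-p)
    return np.concatenate(r)
r=least_squares(f,[.508,-.02,1.355],loss='soft_l1');print(r.x,np.round(r.fun.reshape(-1,2),1).tolist())
print(r.x[:2]-27e-3*np.array([np.cos(r.x[2]),np.sin(r.x[2])]))
E
python3 fit2.py
```

```text
[ 0.51420721 -0.0116957   1.37815406] [[-3.0, -2.1], [-2.7, -2.0], [-0.6, 0.1], [-0.6, 0.5], [-0.7, 1.2], [2.5, 7.7], [0.5, 19.4], [-1.1, -1.4]]
[ 0.50903798 -0.03819625]
```

>>> step_arm:
  plan:
    - [[8,12,-1,0.06,0],[17,25,-2,0.12,0],[26,38,-3,0.18,0],[35,52,-4,0.24,0],[44,66,-4,0.3,0],[52,78,-4,0.36,0],[60,90,-4,0.41,0],[67,100,-4,0.447,0]]

```text
time: 8.62
tool_pos: [0.5698, 0.0558, 0.0444]
ee_rot: [-3.138, -0.001, 1.807]
wrist_force: [-0.9, -0.0, -0.1]
width: 0.021
```

>>> step_arm:
  plan:
    - [[0,0,0,0,0],[0,0,0,0,0]]

```text
time: 8.78
tool_pos: [0.5699, 0.055, 0.0453]
ee_rot: [-3.139, -0.0, 1.804]
wrist_force: [0.3, 1.0, -0.2]
width: 0.0208
```

```bash
python3 - <<'E'
from h import *
s=snap('side','s8.png');t=snap('top','t8.png');o=robot.get_obs();print(o['tool_pos'],o['ee_rot'],o['wrist_force'],o['width'])
a=cv2.resize(s['frame'][150:290,250:350,::-1],(400,560),interpolation=cv2.INTER_CUBIC);b=cv2.resize(t['frame'][210:290,220:300,::-1],(400,400),interpolation=cv2.INTER_CUBIC)
b=np.vstack([b,np.zeros((160,400,3),np.uint8)])
cv2.imwrite('pics/c8.png',np.hstack([a,b]))
E
```

```text
[0.56982027 0.05431449 0.04577442] [-3.14007713e+00  7.49796220e-05  1.80282933e+00] [-0.33215461 -0.71303669  0.55892047] 0.02113986375733212
```

View pics/c8.png

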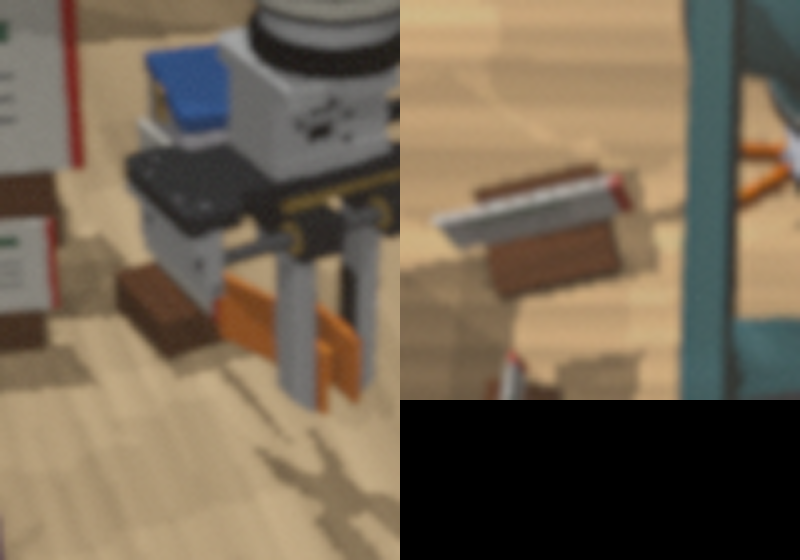

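```bash
python3 - <<'E'
from h import *
st=snap('top')
T=lambda u,v:((u-400)/5+220-.4,v/5+210-.4)
A=px2w(st,*T(614,178),.107);B=px2w(st,*T(438,221),.107)
d=(B-A)[:2];print(A,B,np.linalg.norm(d),np.arctan2(d[1],d[0]));d/=np.linalg.norm(d)
n=np.array([-d[1],d[0]])
for u,v in((742,152),(742,200),(742,176)):
    P=px2w(st,*T(u,v),.086)[:2];print(P,'along',(P-A[:2])@d,'lat',(P-A[:2])@n)
P=np.array([.5698,.0545]);print('tcp',(P-A[:2])@d,(P-A[:2])@n)
E
```

```text
[0.5455893  0.16787962 0.107     ] [0.52447426 0.25027899 0.107     ] 0.08506174356383438 1.8216509263489933
[0.56253159 0.10863786] along -0.061593147295350904 lat -0.0017063158661950136
[0.53912344 0.10828838] along -0.05612104645530584 lat 0.02105592612171674
[0.55080878 0.10846284] along -0.05885271824094505 lat 0.00969301888849433
tcp -0.11584078103217052 0.0046915146558463485
```

>>> step_arm:
  plan:
    - [[4,1,1,0.01,0],[2,10,1,0.01,0],[-1,20,1,0.01,0],[-3,30,1,0.01,0],[-6,40,1,0.01,0],[-8,49,1,0.01,0],[-8,49,1,0.01,0],[-8,49,1,0.01,0]]

```text
time: 9.6
tool_pos: [0.5623, 0.1047, 0.0474]
ee_rot: [3.142, 0.0, 1.816]
wrist_force: [0.0, -0.2, -1.0]
width: 0.0209
```

```bash
python3 - <<'E'
from h import *
s=snap('side','s9.png');t=snap('top','t9.png');o=robot.get_obs();print(o['tool_pos'],o['ee_rot'],o['wrist_force'],o['width'])
a=cv2.resize(s['frame'][170:270,260:340,::-1],(400,500),interpolation=cv2.INTER_CUBIC);b=cv2.resize(t['frame'][225:275,225:275,::-1],(400,400),interpolation=cv2.INTER_CUBIC)
b=np.vstack([b,np.zeros((100,400,3),np.uint8)])
cv2.imwrite('pics/c9.png',np.hstack([a,b]))
E
```

```text
[0.56256782 0.10385323 0.04746724] [3.14140899e+00 4.22735704e-04 1.81418525e+00] [ 0.69059748  0.40089853 -0.16639693] 0.0209380390551496
```

View pics/c9.png

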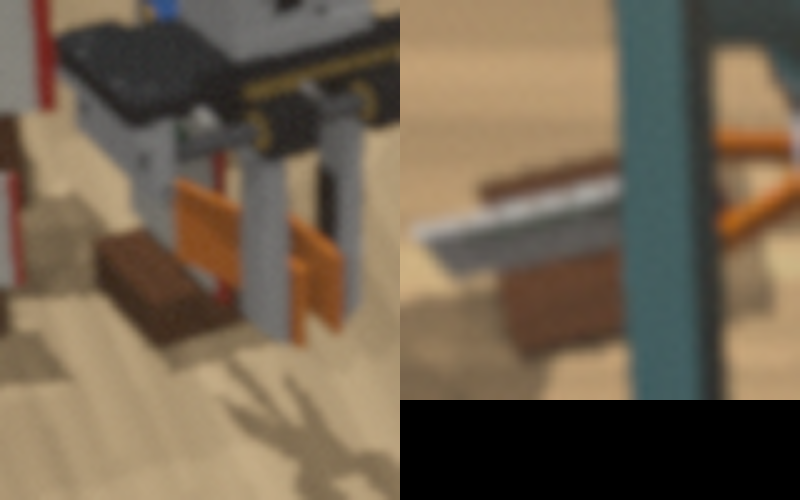

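```bash
python3 - <<'E'
from h import *
st,ss=snap('top'),snap('side')
T=lambda u,v:((u-400)/8+225-.44,v/8+225-.44)
S=lambda u,v:(u/5+260-.4,v/5+170-.4)
A=px2w(st,*T(620,182),.107);B=px2w(st,*T(417,230),.107)
d=(B-A)[:2];print('yaw',np.arctan2(d[1],d[0]));d/=np.linalg.norm(d);n=np.array([-d[1],d[0]])
for v in(137,218,177): print('top lat',(px2w(st,*T(720,v),.087)[:2]-A[:2])@n)
print('tcp lat',(np.array([.5625,.1043])-A[:2])@n)
print('B (far end)',B, 'edge if 90mm', B[:2]-.09*d)
# predicted side pixels: clip from tcp, card from fit
yaw=1.815;c=np.array([np.cos(yaw),np.sin(yaw)]);y=np.array([-c[1],c[0]]);tcp=np.array([.5625,.1043])
for l in((45,17,40),(45,17,0),(45,-17,40),(0,0,40),(-46,11,1)):
    p=tcp+c*(27+l[0])/1e3+y*l[1]/1e3; print(l,(w2px(ss,[*p,.047+l[2]/1e3])-[260,170])*5+2, (w2px(st,[*p,.047+l[2]/1e3])-[225,225])*8+[403.5,3.5])
for z in(.107,.09,.035): print('edge',z,(w2px(ss,[.5461,.1636,z])-[260,170])*5+2,(w2px(st,[.5461,.1636,z])-[225,225])*8+[403.5,3.5])
E
```

```text
yaw 1.8140715968031769
top lat -0.010375577601533625
top lat 0.013672473570802325
top lat 0.0015202845856059158
tcp lat -0.00031289499674673726
B (far end) [0.52563578 0.25153276 0.107     ] edge if 90mm [0.54731523 0.16418288]
(45, 17, 40) [176.6189721  174.30491771] [700.07062556 233.11933169]
(45, 17, 0) [179.28972605 256.15979219] [711.75375939 254.73983956]
(45, -17, 40) [247.86651852 153.99884384] [675.25811302 124.4948623 ]
(0, 0, 40) [265.96056387 211.42037337] [834.11134733 143.89158821]
(-46, 11, 1) [300.17082521 353.69014211] [995.24890356 166.89701734]
edge 0.107 [220.46518643 133.46035544] [717.23904836 163.48964913]
edge 0.09 [221.20997248 169.50815187] [722.13579433 173.80011315]
edge 0.035 [223.5250511  281.55842868] [737.18361639 205.48442537]
```

>>> step_arm:
  plan:
    - [[-1,4,1,0,0],[-2,8,1,0,0],[-2,9,1,0,0],[-2,9,1,0,0],[-2,9,1,0,0],[-2,9,1,0,0]]

```text
time: 10.3
tool_pos: [0.5605, 0.1128, 0.0484]
ee_rot: [3.142, 0.0, 1.814]
wrist_force: [0.0, 0.8, -0.9]
width: 0.0211
```

```bash
python3 - <<'E'
from h import *
s=snap('side','s10.png');t=snap('top','t10.png');o=robot.get_obs();print(o['time'],o['tool_pos'],o['ee_rot'],o['wrist_force'],o['width'])
a=cv2.resize(s['frame'][170:270,260:340,::-1],(400,500),interpolation=cv2.INTER_CUBIC);b=cv2.resize(t['frame'][225:275,225:275,::-1],(400,400),interpolation=cv2.INTER_CUBIC)
b=np.vstack([b,np.zeros((100,400,3),np.uint8)])
cv2.imwrite('pics/c10.png',np.hstack([a,b]))
E
```

```text
10.4 [0.56055271 0.11275056 0.04842073] [3.14150265e+00 7.47336476e-05 1.81369362e+00] [-0.48529521  0.29100141 -1.20067998] 0.021258610398979503
```

View pics/c10.png

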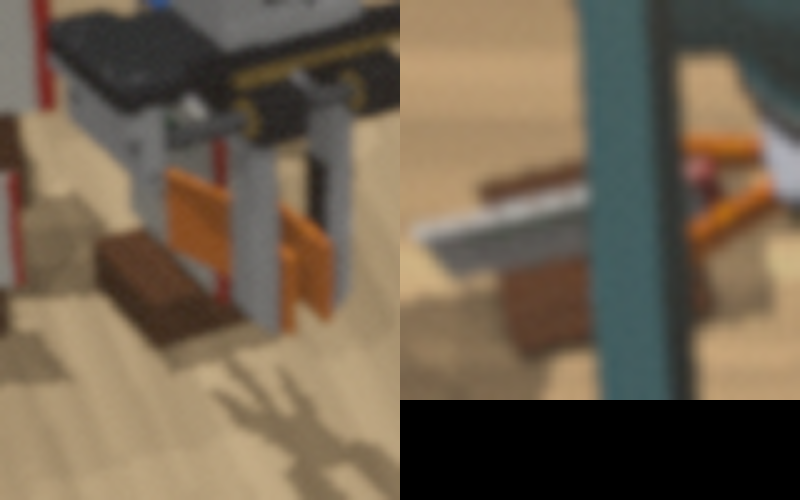

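```bash
python3 -c "
from bench import robot
print(robot.close_job())"
```

```text
the job is handed in; nothing more can be done
None
```

The job is handed in at about 10.4 s of the allowed 51 s. The keys are pressed, and the arm is holding the orange clip open around the red-striped edge of the middle-sized stand's card.

- **Keys:** I pressed yellow, then blue, then green. Each stopped at a tool height of about 44 mm, its full 6 mm of travel, with 11–15 N on it, and I lifted off after each. I did not check their return with a separate picture.
- **Clip:** it was gripped by its levers and squeezed to about 21 mm over the outer faces, so it should be at its stop. I then lifted it and moved it to the card.
- **Last checks:**
  - The card edge sits between the jaws with a visible gap on each side, and is about 26 mm ahead of the hinge.
  - The clip's middle is about 66–68 mm above the counter.
  - The wrist force is only about 1 N, so nothing is touching the card.
  - The stand looked unmoved in the last pictures. The arm's path stayed clear of the bowl, garlic press and tin, though I did not re-measure them.

**Disagreements:**
- Rough readings from the two cameras differed by up to about 8 mm at times. I relied on comparing the clip and card within the same picture, which agreed with the predicted positions to about 1–2 mm.
- The clip appeared about 2 mm lower than calculated, so I raised it by 1 mm.

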